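# Load the bush magazine on the race-shop bench

### The job

Load the bush magazine, the upright silver tube with the flared orange-rimmed mouth: stand the yellow suspension bush in the tube first, then put the blue one in on top of it and press it down so that it pushes the yellow bush and the piston fully home on the closed bottom of the tube. Let go and leave both in the tube.

Things in the scene. Friction and masses are not known exactly. Their poses are not given: they have to be found in the camera images.
- yellow_bush_center (a point): The yellow bush: a plain polyurethane cylinder 34 mm in diameter and 80 mm tall, edges chamfered 3 mm, about 0.11 kg, a flat steel sleeve end showing on top; it stands upright on the bench. The point is its centre, 40 mm below its top; z is its long axis (up). Red and green bushes of the same shape stand nearby and are not wanted.
- blue_bush_center (a point): The blue bush: the same in size and shape as the yellow one, standing upright on the bench. The point is its centre, 40 mm below its top; z is its long axis (up).
- tube_mouth (a point): Centre of the open mouth, level with the rim, of the magazine tube: an upright silver tube with a round grey foot (96 mm across), fixed to the bench, rim 135 mm above the bench; z points up. The bore is 38 mm; the top 14 mm flare out as a funnel to 58 mm inside (66 mm outside) at the rim. The bottom is closed. Fully home, the two stacked bushes reach from 115 mm below the rim to 45 mm above it, so the fingers need not enter the tube if a bush is held by its top 30 mm or so.
- piston (a joint): The black rubber piston inside the tube, in m pushed down: at 0 its flat top lies 36 mm below the rim; at 0.079 it sits on the closed bottom (top 115 mm below the rim). It starts between 0 and 0.008. It is snug: friction of about 6 N, no spring; it carries the weight of the bushes without sinking, moves only when pressed, and stays where it is pushed.
Mind the look-alikes: they are no part of the job. Several things look just like the part that bears blue_bush_center: the one meant starts farthest to the robot's left.

How it is judged (in metres and radians):
On the way:
1. the yellow bush stands in the tube, at least 28 mm of it below the rim, and the blue one is not in the tube (horizontal distance between yellow_bush_center and tube_mouth below 0.015 m and z of yellow_bush_center in the frame of tube_mouth below 0.012 m and angle between yellow_bush_center's own z axis and vertical below 0.2 rad and horizontal distance between blue_bush_center and tube_mouth above 0.04 m), for 0.2 s.
At the end, for the whole second after the job is handed in: Both bushes are in the tube, upright, yellow below and blue on top of it, each within 12 mm of the tube's axis, the piston within 10 mm of the closed bottom (piston joint above 0.069), yellow's centre more than 63 mm below the rim and blue's less than 17 mm above it (value of joint piston above 0.069 m and horizontal distance between each of yellow_bush_center, blue_bush_center and tube_mouth below 0.012 m and z of yellow_bush_center in the frame of tube_mouth below -0.063 m and z of blue_bush_center in the frame of tube_mouth below 0.017 m and angle between blue_bush_center's own z axis and vertical below 0.2 rad); the robot touches nothing.
It also fails if it takes over 64 s, if anything falls off the work surface, if the arm or the gripper's body presses on something with over 40 N, if the wrist force passes 120 N, or if a joint passes its speed limit or range.

### The arm

A 6-joint arm with a two-finger parallel gripper is mounted at the origin on the work surface. World frame = base frame: x ahead of the robot, y to its left, z up, the work surface at z = 0. Lengths are in mm, angles in rad, forces in N, time in s.
With the tool pointing down it reaches from about 350 to 875 mm from the base axis. Payload 4.2 kg.
Tool frame: the origin (TCP) lies on the mounting face of the last link; the fingertips stand 173 mm ahead of it and the grasp point (between the pads) lies 155 mm ahead of it; z points along the fingers, y is the direction in which the jaws open and shut (so a half turn about z gives the same grasp; the last joint's range is limited). The gripper opens to 85 mm and grips with 20 to 120 N. Pads are 22 mm wide; open, the fingers measure 114 mm over their backs; the gripper's body (76 mm by 85 mm) begins 54 mm behind the grasp point. The pads swing forward as they close: fully open they stand 13 mm farther back than shut.
Start: joints at [1.395, 0.385, 0.008, 0, -1.194, -0.259], TCP at [263.235, 566.84, 404.712] pointing down, gripper open.
Joint ranges: [-3.14, 3.14], [-1.21, 2.06], [-1.07, 1.41], [-3.16, 2.05], [-2.99, -0.16], [-3.1, 3.1]. Speed limits (rad/s): [2.79, 2.79, 3.14, 3.14, 3.14, 3.14].

### API

Orientations are given as a unit quaternion [x, y, z, w].
In Python, from bench import arm gives the robot as it stands.
- The arm moves only by the shell command python3 -m jog 'ROWS' [OPENING]. ROWS is JSON, a list that holds one entry, the list of rows, each a list of 4 numbers: the shift along the tool's x, y, z in mm, then the turn about the tool's z in degrees. In form: [[[x, y, z, spin], ...]]. A call has exactly 5 rows; each row is the pose to reach, as a shift and turn from the pose measured when the call began, along the tool's axes at that moment; what a row does not reach only later rows make up. A row lasts 1/8 s, in which the tool goes at most 62.5 mm and 10.7 degrees, less where a joint would pass 70% of its speed; a pose out of reach is approached as far as the arm can. A call with a gripper value outside its range is refused whole. OPENING is the finger opening in mm, from 0 to 85.4, set as the call begins (- or left out, the last holds). The fingers move at their own pace and stop on an object; the grip force is fixed at half the most. Time passes only in rows, so rows that repeat a pose let the fingers close, or fill a call up. It gives the time, the measured TCP pose, the force and the opening at its end, in the units of the state.
- arm.read_state(): the state, without advancing time (a new reading comes with each control period).
- arm.get_image(name): name is "scene" or "top" or "wrist"; returns (picture, depth): 480x640x3 uint8, blue, green, red; 480x640 float32, mm along the optical axis (not along the pixel's ray), 0 where there is no reading.
- arm.camera_params(name): a dict with "mtx" (3x3 intrinsics, pixels), "R" (3x3) and "t" (3): a world point X has camera coordinates R X + t. Camera axes: x right, y down, z forward; pixel columns grow to the right and rows downward; lengths in mm; the calibration is good to about 2 mm. The wrist camera is an equidistant fisheye: a pixel r from the principal point sees the ray r / f radians off the axis. A picture is of the moment at which its call begins: read the wrist's pose just before it. camera_params takes no time and is no camera call; for the wrist camera it gives the pose at the moment of the call.
- arm.job_done(): hands the job in, once; it reports no verdict.
The state is a dict: "clock": time; "joints": joint angles; "joint_vel": joint speeds; "joint_efforts": joint torques, N m; "position": TCP position; "ee_rot": TCP orientation; "contact_force": force on the tool from outside, world axes, zero at the start; "wrist_torque": the same for the moment, N m; "gripper_width": finger opening in mm.
Only numpy, scipy, OpenCV 4.12 (cv2) and the standard library are available. Lean on these libraries where they do the work, as an engineer would, in place of code of your own. Each camera call takes 0.05 s, during which the arm holds its last target.

## Working session

There is one attempt and no reset: what is moved stays moved. The work goes in short steps, Python scripts to look and compute and a shell command to move; the robot and the scene stay as the last step left them, time stands still between calls to the robot, and variables do not carry over. Pictures are saved under pics/ and viewed, and the job is handed in when it is done.

```bash
ls; mkdir -p pics; python3 - <<'E'
from bench import arm
import cv2,numpy as np
s=arm.read_state();print({k:s[k] for k in s})
for n in("scene","top"):
    im,d=arm.get_image(n);cv2.imwrite(f"pics/{n}0.png",im);np.save(f"pics/{n}0.npy",d)
    p=arm.camera_params(n);print(n,p)
print(arm.read_state()["clock"])
E
```

```text
pics
{'clock': 0.0, 'joints': array([ 1.39459534e+00,  3.85549313e-01,  6.58542143e-03, -5.15428181e-04,
       -1.19402476e+00, -2.58625249e-01]), 'joint_vel': array([-0.00090622, -0.00067595, -0.00102641, -0.00102959, -0.00054294,
       -0.00015202]), 'joint_efforts': array([ 6.74414914e-04, -3.92291522e+01,  1.88404280e+01,  4.18637574e+00,
       -4.60379742e-03,  8.24951030e-06]), 'position': array([263.14451209, 566.65751942, 403.60729326]), 'ee_rot': array([ 9.76437589e-01, -2.15797071e-01, -1.94167407e-04,  1.10510164e-03]), 'contact_force': array([-0.50280315,  0.67078962,  0.28260789]), 'wrist_torque': array([-0.00698919, -0.00515938, -0.04396207]), 'gripper_width': 85.37749382718737}
scene {'mtx': array([[470.28012539,   0.        , 321.2248793 ],
       [  0.        , 470.28012539, 242.45159811],
       [  0.        ,   0.        ,   1.        ]]), 'R': array([[-0.26784626,  0.96345718, -0.00293849],
       [ 0.77995891,  0.21504023, -0.58772596],
       [-0.5656169 , -0.1597121 , -0.80905474]]), 't': array([ 131.04975423, -349.11240412, 1140.13952593])}
top {'mtx': array([[456.73544992,   0.        , 319.24153816],
       [  0.        , 456.73544992, 246.67328723],
       [  0.        ,   0.        ,   1.        ]]), 'R': array([[ 0.00713402, -0.99989531, -0.01258889],
       [-0.99123248, -0.00541007, -0.13201856],
       [ 0.13193663,  0.01342034, -0.9911673 ]]), 't': array([ -3.28221603, 543.71078289, 755.26337668])}
0.1
```

View pics/scene0.png

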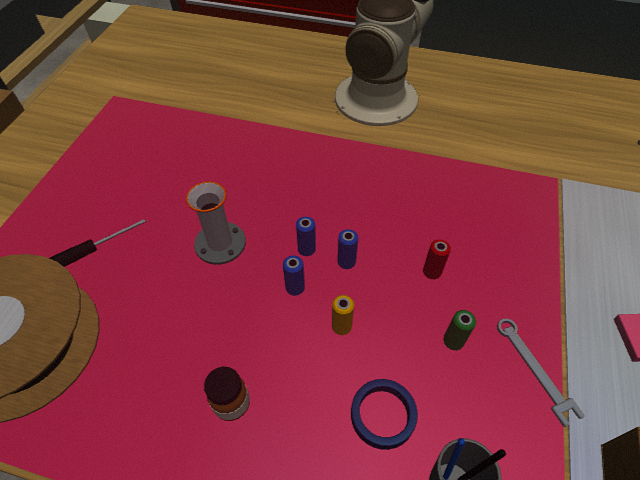

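View pics/top0.png

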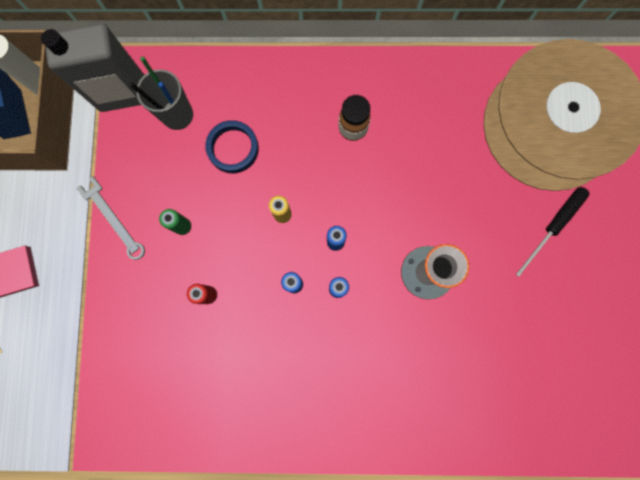

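The scene view shows three blue bushes with tops at (306,223), (348,236) and (293,262). In the top view they are at (291,282), (339,287) and (336,232). Yellow is at (343,303) in scene and (278,206) in top. The tube mouth is at (206,195) in scene and (446,266) in top. I'll enlarge both views and triangulate.

```bash
python3 - <<'E'
import cv2,numpy as np
a=cv2.imread("pics/top0.png")
c=cv2.resize(a[185:305,255:375],None,fx=4,fy=4,interpolation=cv2.INTER_CUBIC)
t=cv2.resize(a[230:310,390:480],None,fx=4,fy=4,interpolation=cv2.INTER_CUBIC)
o=np.zeros((480,480+360,3),np.uint8)[:, :800];o[:,:480]=c;o[:320,480:]=t[:,:320]
cv2.imwrite("pics/topc.png",o)
b=cv2.imread("pics/scene0.png")
cv2.imwrite("pics/scenec.png",cv2.resize(b[170:340,175:375],None,fx=3.5,fy=3.5,interpolation=cv2.INTER_CUBIC))
E
```

```text
(no output)
```

View pics/topc.png

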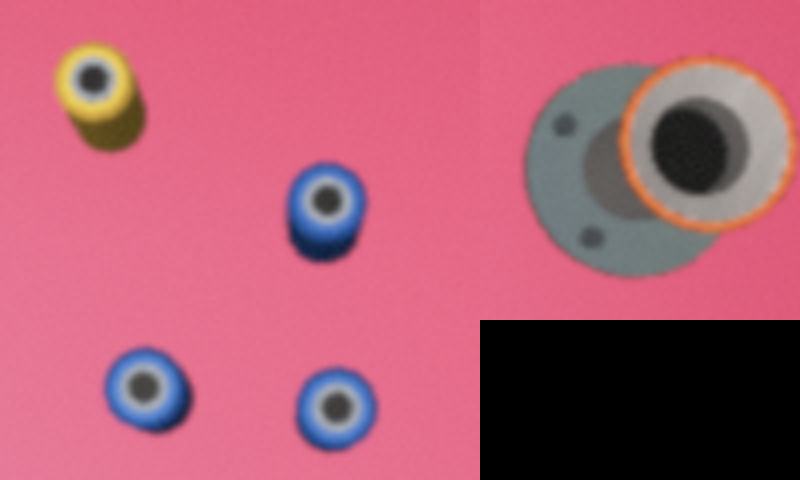

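View pics/scenec.png

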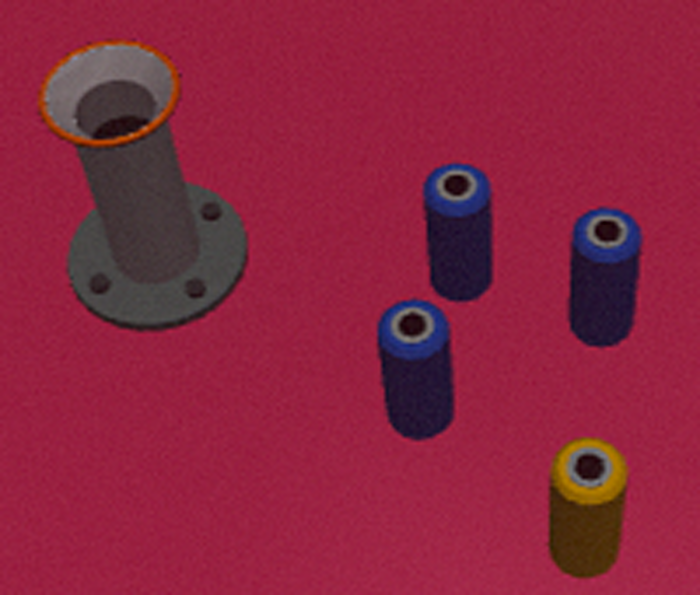

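```bash
cat > h.py <<'E'
import numpy as np, cv2
from bench import arm
def onz(n,u,v,z,p=None):
    p=p or arm.camera_params(n); r=p["R"].T@np.linalg.solve(p["mtx"],[u,v,1]); c=-p["R"].T@p["t"]
    return c+r*(z-c[2])/r[2]
def tri(a,b):
    A=[];B=[]
    P=[];
    for n in("top","scene"):
        p=arm.camera_params(n);P.append(p["mtx"]@np.c_[p["R"],p["t"]])
    X=cv2.triangulatePoints(P[0],P[1],np.array(a,float).reshape(2,1),np.array(b,float).reshape(2,1));return (X[:3]/X[3]).ravel()
E
python3 - <<'E'
from h import *
o=.37
for n,a,b,z in [("yellow",(278.2,204.7),(343.3,303.4),80),("blueL",(291,281.8),(348.4,236),80),("blue2",(339.2,286.8),(305.6,222.9),80),("blue3",(336.8,235),(293,262.9),80),("tube",(446.8,266.2),(206.3,196.9),135)]:
    a=np.array(a)-o;b=np.array(b)-o
    print(n,onz("top",*a,z).round(1),onz("scene",*b,z).round(1),tri(a,b).round(1))
p=arm.camera_params("wrist");print(p);s=arm.read_state()
from scipy.spatial.transform import Rotation as R
M=R.from_quat(s["ee_rot"]).as_matrix();print(M.round(4),s["position"])
E
```

```text
yellow [608.3  68.7  80. ] [608.2  67.8  80. ] [608.3  68.3  80.4]
blueL [480.8  45.5  80. ] [480.7  45.   80. ] [480.8  45.2  80.3]
blue2 [473.2 -32.6  80. ] [472.8 -33.   80. ] [473.3 -32.7  80.6]
blue3 [558.  -28.5  80. ] [557.7 -29.   80. ] [557.9 -28.7  80.4]
tube [ 502.6 -192.2  135. ] [ 505.3 -192.6  135. ] [ 503.1 -193.5  132.2]
{'mtx': array([[371.64829954,   0.        , 318.68572516],
       [  0.        , 371.64829954, 244.89338853],
       [  0.        ,   0.        ,   1.        ]]), 'R': array([[-0.42169532, -0.90673666,  0.00129632],
       [-0.85732522,  0.39918028,  0.32503626],
       [-0.29523976,  0.1359549 , -0.94570067]]), 't': array([624.737491  , -44.73597276, 380.88503182])}
[[ 9.069e-01 -4.214e-01 -8.000e-04]
 [-4.214e-01 -9.069e-01 -1.800e-03]
 [ 1.000e-04  2.000e-03 -1.000e+00]] [263.15553277 566.69091053 403.71863655]
```

Triangulated heights come out at 80.3 mm for the bushes (must be 80) and 132 mm for the rim (135), so the positions are sound.

- **Blue candidates:** (291,282) has y=+45, (339,287) has y=-33, and (336,235) has y=-29. The one at (291,282) is farthest to the robot's left (+y), and the enlarged crop confirms this.
- **Next:** move toward yellow.

```bash
python3 -m jog '[[[52,31,0,0],[105,61,0,0],[157,92,0,0],[210,123,0,0],[262,153,0,0]]]'; python3 -m jog '[[[52,31,0,0],[105,61,0,0],[157,92,0,0],[209,122,0,0],[255,150,0,0]]]'
```

```text
clock: 0.72
position: [436.9, 315.7, 403.8]
ee_rot: [0.976, -0.216, -0.0, 0.001]
contact_force: [0.2, 0.6, 0.2]
gripper_width: 85.7
clock: 1.35
position: [606.0, 70.3, 403.6]
ee_rot: [0.976, -0.216, -0.001, 0.001]
contact_force: [0.7, 0.3, 0.3]
gripper_width: 85.6
```

```bash
cat >> h.py <<'E'
from scipy.spatial.transform import Rotation as Rot
def delta(x,y,z):
    s=arm.read_state();M=Rot.from_quat(s["ee_rot"]).as_matrix()
    print("t",round(s["clock"],2),"pos",s["position"].round(1),"F",s["contact_force"].round(1),"w",round(s["gripper_width"],1),"zax",M[:,2].round(3),"yax",M[:,1].round(3))
    print("tool delta",(M.T@(np.array([x,y,z])-s["position"])).round(1))
def wr(x,y,z):
    p=arm.camera_params("wrist");c=p["R"]@[x,y,z]+p["t"];th=np.arctan2(np.hypot(c[0],c[1]),c[2]);r=th*p["mtx"][0,0]/np.hypot(c[0],c[1])
    return np.array([p["mtx"][0,2]+r*c[0],p["mtx"][1,2]+r*c[1]])
def wonz(u,v,z):
    p=arm.camera_params("wrist");d=np.array([u-p["mtx"][0,2],v-p["mtx"][1,2]])/p["mtx"][0,0];th=np.hypot(*d);r=p["R"].T@np.r_[np.sin(th)*d/max(th,1e-9),np.cos(th)];c=-p["R"].T@p["t"]
    return c+r*(z-c[2])/r[2]
E
python3 - <<'E'
from h import *
delta(608.3,68.3,300)
print(wr(608.3,68.3,80),wr(503,-192.5,135))
im,d=arm.get_image("wrist");cv2.imwrite("pics/w1.png",im)
E
```

```text
t 1.35 pos [606.   70.3 403.6] F [0.7 0.3 0.3] w 85.6 zax [-0.002 -0.002 -1.   ] yax [-0.422 -0.907  0.003]
tool delta [  3.1   0.6 103.6]
[319.41496881 218.97492157] [634.42300231 225.54440799]
```

View pics/w1.png

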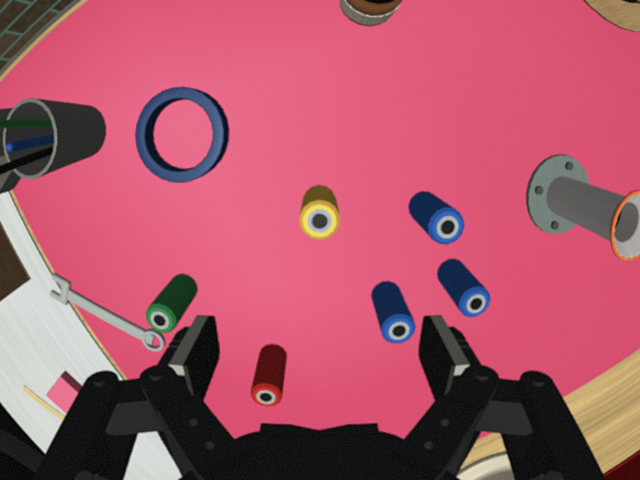

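The wrist view shows the yellow top at (320,220), and I predicted (319,219). I'll descend now.

```bash
python3 -m jog '[[[3,0.6,40,0],[3,0.6,90,0],[3,0.6,140,0],[3,0.6,170,0],[3,0.6,178,0]]]'; python3 -m jog '[[[0,0,0,0],[0,0,0,0],[0,0,0,0],[0,0,0,0],[0,0,0,0]]]' 10
python3 - <<'E'
from h import *
delta(608.3,68.3,225)
im,d=arm.get_image("wrist");cv2.imwrite("pics/w2.png",im)
E
```

```text
clock: 2.02
position: [609.8, 63.3, 222.5]
ee_rot: [0.976, -0.218, -0.002, 0.004]
contact_force: [-0.3, 0.6, 1.2]
gripper_width: 85.3
clock: 2.65
position: [610.6, 63.7, 224.3]
ee_rot: [0.976, -0.218, -0.001, 0.003]
contact_force: [-0.2, 0.7, 5.6]
gripper_width: 32.5
t 2.65 pos [610.6  63.7 224.3] F [-0.2  0.7  5.6] w 32.5 zax [-0.003 -0.005 -1.   ] yax [-0.425 -0.905  0.006]
tool delta [-4.  -3.2 -0.8]
```

View pics/w2.png

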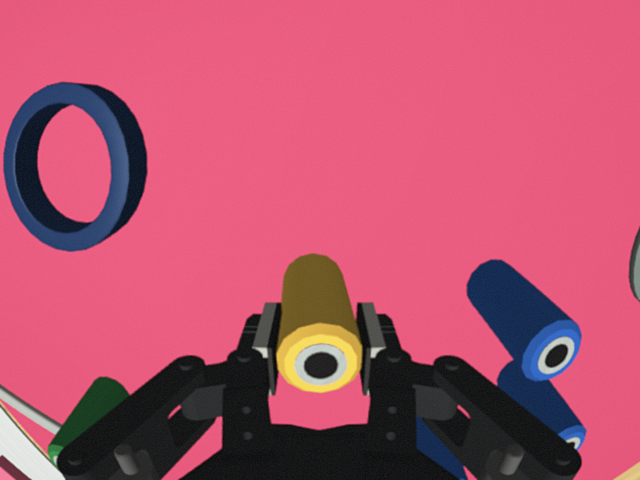

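Gripped at 32.5 mm opening. The bush lies between the pads, with its top at (320,364). I'll lift it and measure the offset in the hand.

```bash
python3 -m jog '[[[0,0,-20,0],[0,0,-70,0],[0,0,-130,0],[0,0,-172,0],[0,0,-172,0]]]'; python3 -m jog '[[[0,0,0,0],[0,0,0,0],[0,0,0,0],[0,0,0,0],[0,0,0,0]]]'
python3 - <<'E'
from h import *
delta(503,-192.5,400)
im,d=arm.get_image("wrist");cv2.imwrite("pics/w3.png",im)
cv2.imwrite("pics/w3c.png",cv2.resize(im[230:420,220:420],None,fx=3,fy=3,interpolation=cv2.INTER_CUBIC))
s=arm.read_state();M=Rot.from_quat(s["ee_rot"]).as_matrix()
for g in (140,145,150,155): print(g,wr(*(s["position"]+M@[0,0,g])).round(1))
E
```

```text
clock: 3.32
position: [611.2, 64.5, 400.4]
ee_rot: [0.976, -0.218, 0.003, 0.001]
contact_force: [0.5, 0.2, -2.0]
gripper_width: 32.5
clock: 3.95
position: [611.3, 64.6, 400.0]
ee_rot: [0.976, -0.218, 0.002, 0.001]
contact_force: [-0.1, 0.1, -0.9]
gripper_width: 32.3
t 3.95 pos [611.3  64.6 400. ] F [-0.1  0.1 -0.9] w 32.3 zax [ 0.004 -0.003 -1.   ] yax [-0.425 -0.905  0.001]
tool delta [ 11.3 278.7   0.4]
140 [320.1 359.2]
145 [320.1 351.4]
150 [320.1 344. ]
155 [320. 337.]
```

View pics/w3c.png

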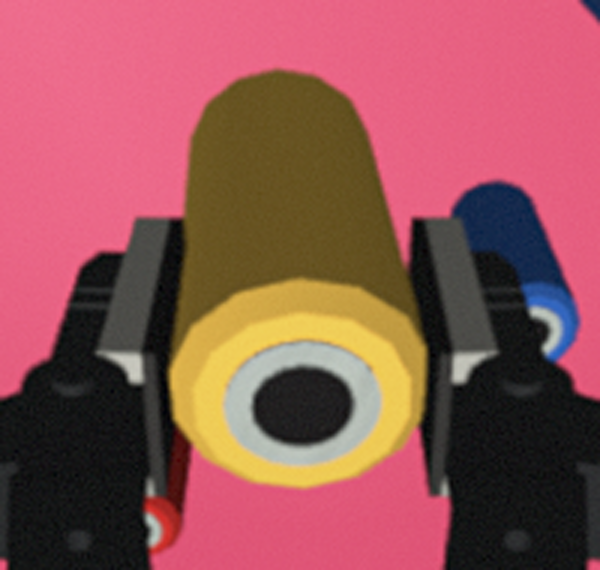

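```bash
cat >> h.py <<'E'
from scipy.optimize import least_squares
def fitbush(im,top_px,ztop,lo,hi,show=None):
    """bush pose in tool frame: top centre (x,y) at ztop, tilt (tx,ty): from top px and the silhouette away from the pads"""
    s=arm.read_state();M=Rot.from_quat(s["ee_rot"]).as_matrix();pos=s["position"]
    p=arm.camera_params("wrist")
    def proj(P):
        W=pos+P@M.T;C=W@p["R"].T+p["t"];h=np.hypot(C[:,0],C[:,1]);r=np.arctan2(h,C[:,2])*p["mtx"][0,0]/h
        return np.c_[p["mtx"][0,2]+r*C[:,0],p["mtx"][1,2]+r*C[:,1]]
    hsv=cv2.cvtColor(im,cv2.COLOR_BGR2HSV);m=cv2.inRange(hsv,lo,hi)
    n,l,st,_=cv2.connectedComponentsWithStats(m)
    ys,xs=np.mgrid[:480,:640]
    k=max(range(1,n),key=lambda i:st[i,4] if abs(st[i,0]+st[i,2]/2-top_px[0])<40 and abs(st[i,1]+st[i,3]-top_px[1])<60 else 0)
    pts=np.c_[xs[l==k],ys[l==k]].astype(float)
    D=[np.array([np.cos(a),np.sin(a)]) for a in np.radians([-150,-135,-120,-105,-90,-75,-60,-45,-30,60,90,120])]
    obs=np.array([np.percentile(pts@d,99.9)+.3 for d in D])
    ph=np.linspace(0,2*np.pi,60);c,sn=np.cos(ph),np.sin(ph)
    def model(q):
        rings=[(0,14),(3,17),(77,17),(80,14)]
        return np.vstack([np.c_[q[0]+q[2]*z+r*c,q[1]+q[3]*z+r*sn,np.full(60,ztop+z)] for z,r in rings])
    def res(q):
        P=proj(model(q));t=proj(np.array([[q[0],q[1],ztop]]))[0]
        return np.r_[[ (P@d).max() for d in D]-obs, 3*(t-top_px)]
    r=least_squares(res,[0,0,0,0]);print("bush in tool: x,y %.1f %.1f tilt %.3f %.3f"%tuple(r.x),"res",r.fun.round(1))
    w=M@[r.x[2],r.x[3],1];print("axis world",w.round(3));b=np.array([r.x[0]+80*r.x[2],r.x[1]+80*r.x[3],ztop+80]);print("top world",(pos+M@[r.x[0],r.x[1],ztop]).round(1),"bottom world",(pos+M@b).round(1))
    return r.x
E
python3 - <<'E'
from h import *
im=cv2.imread("pics/w3.png")
fitbush(im,np.array([320.6,363.9]),144.3,(15,110,40),(35,255,255))
E
```

```text
bush in tool: x,y -5.4 0.2 tilt -0.017 -0.051 res [ 0.6  0.1 -0.1 -0.3  0.  -0.4 -0.1  0.   0.8  1.3  0.3 -0.2 -0.2 -0.3]
axis world [ 0.011  0.051 -1.   ]
top world [606.9  66.2 255.8] bottom world [607.8  70.3 175.8]
```

Bush tilted 0.05 rad in the jaw plane, which the funnel tolerates. I'll go toward the tube and stop short so I can measure the tube with the wrist camera.

```bash
python3 -m jog '[[[3,45,0,0],[6,90,0,0],[9,135,0,0],[12,170,0,0],[12,180,0,0]]]';  python3 -m jog '[[[0,0,0,0],[0,0,0,0],[0,0,0,0],[0,0,0,0],[0,0,0,0]]]'
python3 - <<'E'
from h import *
delta(503,-192.5,400)
im,d=arm.get_image("wrist");cv2.imwrite("pics/w4.png",im)
print(wr(503,-192.5,135))
E
```

```text
clock: 4.62
position: [544.8, -105.0, 400.6]
ee_rot: [0.976, -0.219, 0.003, 0.001]
contact_force: [0.3, 0.0, -1.4]
gripper_width: 32.5
clock: 5.25
position: [545.0, -104.7, 400.5]
ee_rot: [0.976, -0.219, 0.002, 0.001]
contact_force: [0.1, -0.6, -1.3]
gripper_width: 32.7
t 5.25 pos [ 545.  -104.7  400.5] F [ 0.1 -0.6 -1.3] w 32.7 zax [ 0.004 -0.003 -1.   ] yax [-0.427 -0.904  0.001]
tool delta [-0.5 97.3  0.6]
[456.9098465  248.39069802]
```

View pics/w4.png

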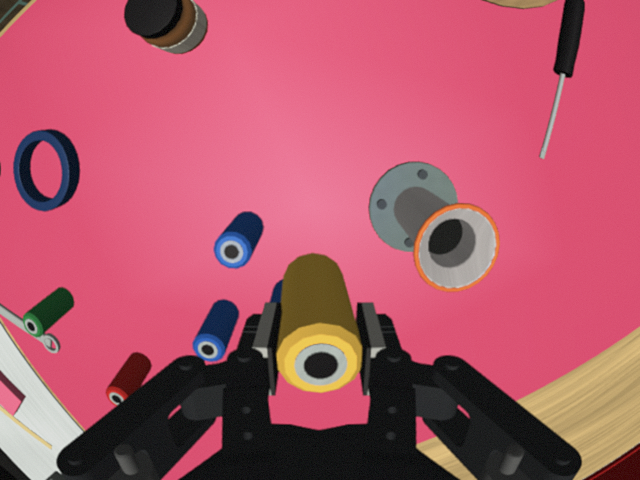

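Mouth centre seen at about (456.5,247) against a predicted (457,248), so the tube position is confirmed. Moving the bush bottom over the mouth.

```bash
python3 -m jog '[[[2,30,0,0],[4,65,0,0],[5,90,0,0],[5,100,0,0],[5,100,0,0]]]';  python3 -m jog '[[[0,0,0,0],[0,0,0,0],[0,0,0,0],[0,0,0,0],[0,0,0,0]]]'
python3 - <<'E'
from h import *
delta(503,-192.5,400)
im,d=arm.get_image("wrist");cv2.imwrite("pics/w5.png",im)
sc,_=arm.get_image("scene");cv2.imwrite("pics/s5.png",np.hstack([cv2.resize(im[150:420,220:420],None,fx=2,fy=2),cv2.resize(sc[100:280,120:320],(400,360))[:,:] if 0 else cv2.resize(sc[85:287,135:285],(400,540))]))
fitbush(im,np.array([320.6,363.9]),144.3,(15,110,40),(35,255,255))
E
```

```text
clock: 5.92
position: [506.7, -197.5, 400.7]
ee_rot: [0.976, -0.219, 0.003, 0.001]
contact_force: [0.0, -0.5, -1.7]
gripper_width: 32.6
clock: 6.55
position: [506.7, -197.4, 400.7]
ee_rot: [0.976, -0.219, 0.003, 0.001]
contact_force: [0.2, 0.5, -1.6]
gripper_width: 32.5
t 6.55 pos [ 506.7 -197.4  400.7] F [ 0.2  0.5 -1.6] w 32.5 zax [ 0.005 -0.003 -1.   ] yax [-0.428 -0.904  0.001]
tool delta [-5.5 -2.9  0.7]
bush in tool: x,y -5.4 0.2 tilt -0.006 -0.051 res [ 1.1  0.4  0.1 -0.5 -0.6 -0.7 -0.1  0.3  1.3  1.3  0.2 -0.5 -0.3 -0.3]
axis world [ 0.021  0.046 -1.   ]
top world [ 502.4 -195.8  256.4] bottom world [ 504.1 -192.1  176.4]
```

View pics/s5.png

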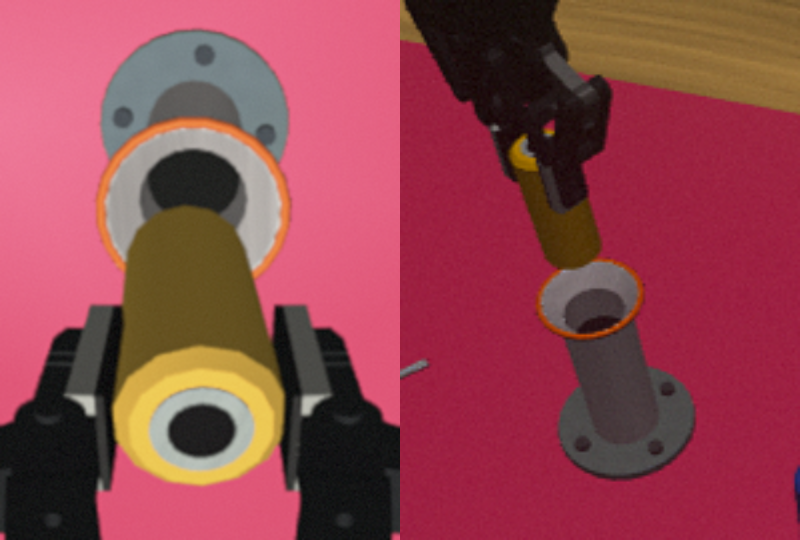

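The wrist view shows the bush over the funnel, and the scene view shows its bottom above the mouth. Lowering in steps.

```bash
python3 -m jog '[[[0,0,20,0],[0,0,40,0],[0,0,52,0],[0,0,60,0],[0,0,60,0]]]';  python3 -m jog '[[[0,0,3,0],[0,0,6,0],[0,0,9,0],[0,0,12,0],[0,0,12,0]]]'
```

```text
clock: 7.28
position: [506.6, -197.7, 340.3]
ee_rot: [0.976, -0.219, 0.002, 0.001]
contact_force: [-1.1, -0.8, -1.7]
gripper_width: 32.6
clock: 7.9
position: [506.6, -197.8, 327.8]
ee_rot: [0.976, -0.219, 0.001, 0.001]
contact_force: [-1.5, -1.7, -1.8]
gripper_width: 32.1
```

```bash
python3 -m jog '[[[0,0,3,0],[0,0,6,0],[0,0,9,0],[0,0,11,0],[0,0,11,0]]]';  python3 -m jog '[[[0,0,1,0],[0,0,2,0],[0,0,3,0],[0,0,3,0],[0,0,3,0]]]'
python3 - <<'E'
from h import *
delta(503,-192.5,400)
im,d=arm.get_image("wrist");cv2.imwrite("pics/w6.png",im)
sc,_=arm.get_image("scene");cv2.imwrite("pics/s6.png",np.hstack([cv2.resize(im[150:420,220:420],None,fx=2,fy=2),cv2.resize(sc[85:287,135:285],(400,540))]))
E
```

```text
clock: 8.52
position: [506.8, -197.8, 317.8]
ee_rot: [0.976, -0.219, 0.002, 0.001]
contact_force: [-2.7, -0.3, 4.5]
gripper_width: 32.2
clock: 9.15
position: [506.7, -197.8, 315.9]
ee_rot: [0.976, -0.219, 0.002, 0.001]
contact_force: [-3.8, 0.6, 7.3]
gripper_width: 32.7
t 9.15 pos [ 506.7 -197.8  315.9] F [-3.8  0.6  7.3] w 32.7 zax [ 0.003 -0.004 -1.   ] yax [-0.427 -0.904  0.002]
tool delta [ -5.2  -3.  -84.1]
```

View pics/s6.png

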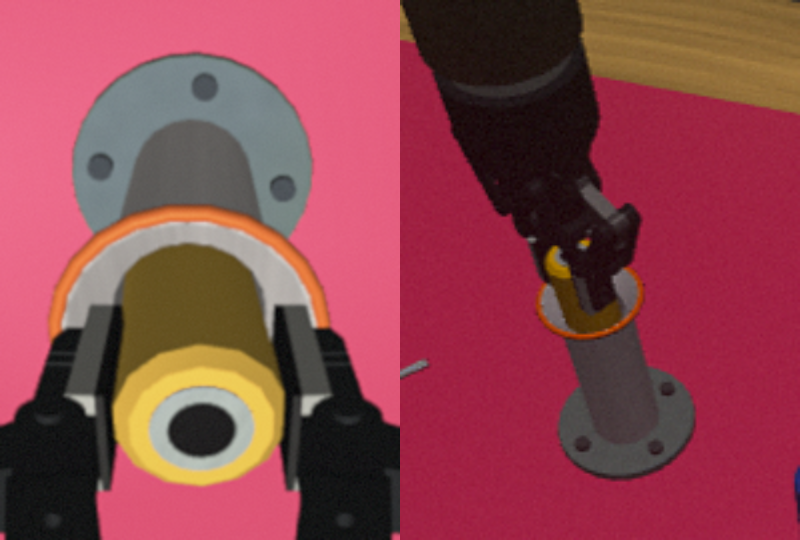

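The bush bottom is in the bore, with an upward force of 7 N matching the piston friction. Its centre is about 3 mm below the rim, which meets the first criterion. Releasing.

```bash
python3 -m jog '[[[0,0,0,0],[0,0,0,0],[0,0,0,0],[0,0,0,0],[0,0,0,0]]]' 80;  python3 -m jog '[[[0,0,-15,0],[0,0,-40,0],[0,0,-80,0],[0,0,-95,0],[0,0,-95,0]]]'
python3 - <<'E'
from h import *
delta(480.8,45.2,410)
im,d=arm.get_image("wrist");cv2.imwrite("pics/w7.png",im)
sc,_=arm.get_image("scene");cv2.imwrite("pics/s7.png",np.hstack([cv2.resize(im[150:420,220:420],None,fx=2,fy=2),cv2.resize(sc[85:287,135:285],(400,540))]))
E
```

```text
clock: 9.88
position: [506.8, -197.8, 315.8]
ee_rot: [0.976, -0.219, 0.002, 0.001]
contact_force: [-0.0, 0.1, 0.7]
gripper_width: 80.0
clock: 10.5
position: [506.4, -197.4, 412.2]
ee_rot: [0.976, -0.219, 0.004, 0.001]
contact_force: [-0.6, 0.7, -1.1]
gripper_width: 79.9
t 10.5 pos [ 506.4 -197.4  412.2] F [-0.6  0.7 -1.1] w 79.9 zax [ 0.007 -0.004 -1.   ] yax [-0.427 -0.904  0.001]
tool delta [-126.8 -208.4    1.1]
```

View pics/s7.png

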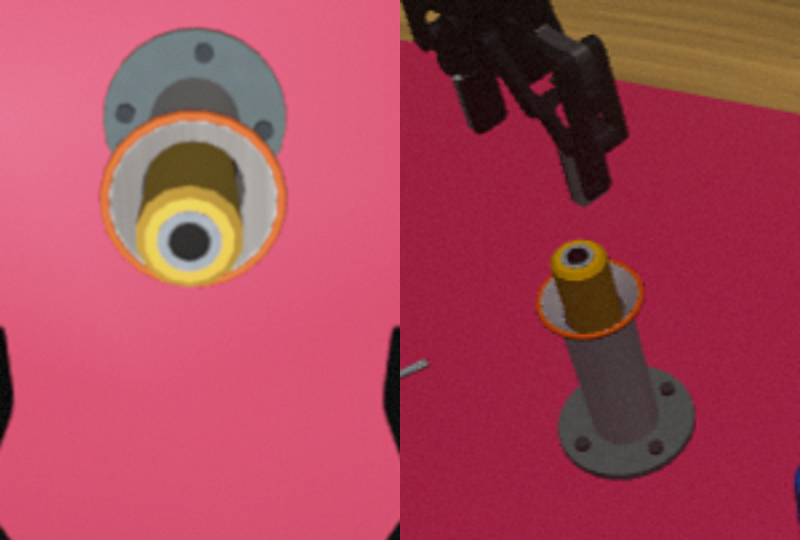

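Yellow stands freely in the tube. Next is the left blue one, with the jaws opened only to 60 mm to clear its neighbour at (473,-33).

```bash
python3 -m jog '[[[-25,-42,0,0],[-55,-90,0,0],[-85,-140,0,0],[-115,-190,0,0],[-127,-208,0,0]]]' 60;  python3 -m jog '[[[0,0,30,0],[0,0,65,0],[0,0,90,0],[0,0,95,0],[0,0,95,0]]]'
python3 - <<'E'
from h import *
delta(480.8,45.2,225)
print(wr(480.8,45.2,80))
im,d=arm.get_image("wrist");cv2.imwrite("pics/w8.png",im)
E
```

```text
clock: 11.22
position: [479.4, 47.4, 407.5]
ee_rot: [0.976, -0.217, -0.0, 0.002]
contact_force: [0.3, -0.4, 0.9]
gripper_width: 60.1
clock: 11.85
position: [479.4, 47.1, 312.2]
ee_rot: [0.976, -0.217, -0.001, 0.002]
contact_force: [0.2, -0.1, 0.1]
gripper_width: 60.1
t 11.85 pos [479.4  47.1 312.2] F [ 0.2 -0.1  0.1] w 60.1 zax [-0.002 -0.004 -1.   ] yax [-0.424 -0.905  0.005]
tool delta [ 2.1  0.7 87.2]
[319.60774877 261.31488589]
```

View pics/w8.png

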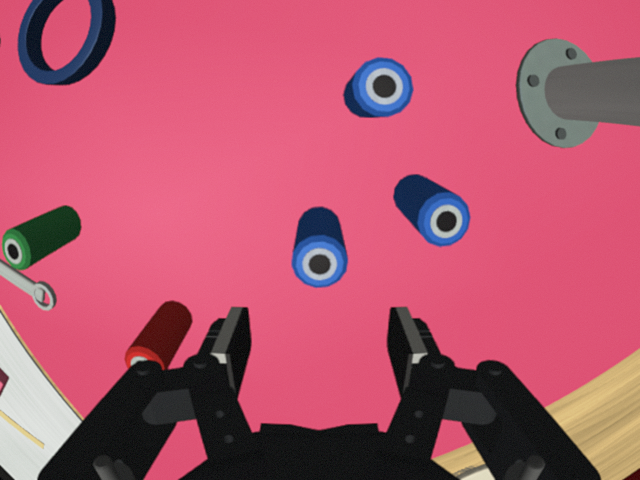

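Blue target at (320,263), predicted (320,261). It has nothing to its left but red and green. Descending and gripping.

```bash
python3 -m jog '[[[2,0,30,0],[2,0,55,0],[2,0,75,0],[2,0,85,0],[2,0,87,0]]]';python3 -m jog '[[[0,0,0,0],[0,0,0,0],[0,0,0,0],[0,0,0,0],[0,0,0,0]]]' 10
python3 - <<'E'
from h import *
delta(480.8,45.2,225)
E
python3 -m jog '[[[0,0,-20,0],[0,0,-70,0],[0,0,-130,0],[0,0,-180,0],[0,0,-215,0]]]'; python3 -m jog '[[[0,0,0,0],[0,0,0,0],[0,0,0,0],[0,0,0,0],[0,0,0,0]]]'
python3 - <<'E'
from h import *
delta(503,-192.5,440)
im,d=arm.get_image("wrist");cv2.imwrite("pics/w9.png",im)
cv2.imwrite("pics/w9c.png",cv2.resize(im[230:420,220:420],None,fx=3,fy=3,interpolation=cv2.INTER_CUBIC))
sc,_=arm.get_image("scene");cv2.imwrite("pics/s9.png",cv2.resize(sc[150:250,160:260],None,fx=5,fy=5,interpolation=cv2.INTER_CUBIC))
E
```

```text
clock: 12.52
position: [481.7, 46.0, 226.2]
ee_rot: [0.976, -0.217, 0.0, 0.002]
contact_force: [-0.1, 0.4, 1.1]
gripper_width: 60.0
clock: 13.15
position: [482.1, 46.1, 227.3]
ee_rot: [0.976, -0.217, 0.001, 0.001]
contact_force: [0.0, -1.3, 5.9]
gripper_width: 31.9
t 13.15 pos [482.1  46.1 227.3] F [ 0.  -1.3  5.9] w 31.9 zax [ 0.002 -0.003 -1.   ] yax [-0.424 -0.906  0.002]
tool delta [-0.8  1.4  2.3]
clock: 13.78
position: [481.2, 46.7, 444.8]
ee_rot: [0.976, -0.217, 0.002, 0.0]
contact_force: [-0.1, 0.3, -2.1]
gripper_width: 31.8
clock: 14.4
position: [481.3, 46.8, 444.1]
ee_rot: [0.976, -0.217, 0.002, 0.001]
contact_force: [0.2, -0.1, -1.6]
gripper_width: 31.9
t 14.4 pos [481.3  46.8 444.1] F [ 0.2 -0.1 -1.6] w 31.9 zax [ 0.003 -0.002 -1.   ] yax [-0.424 -0.906  0.   ]
tool delta [121.  207.5   4.7]
```

View pics/w9c.png

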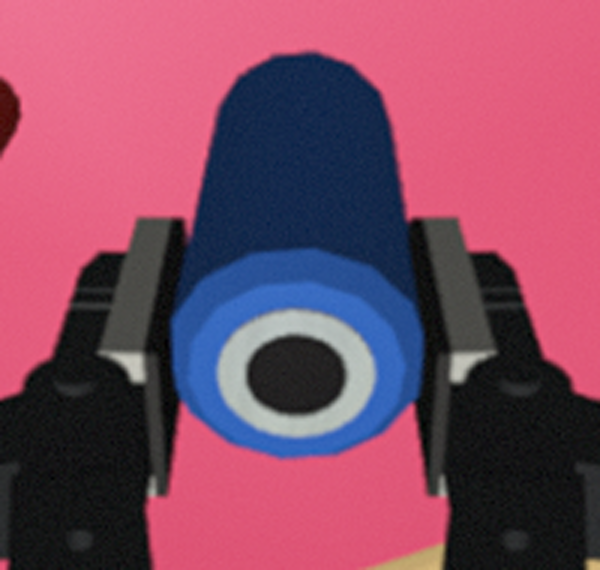

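View pics/s9.png

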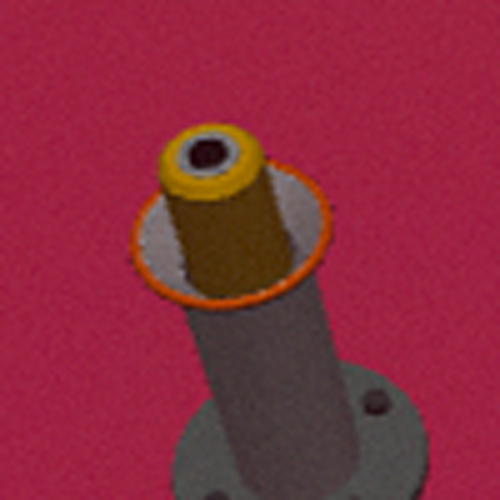

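```bash
python3 - <<'E'
from h import *
im=cv2.imread("pics/w9.png")
fitbush(im,np.array([318.3,354.3]),147.3,(100,110,25),(125,255,255))
for z in(165,170,172): print(z,onz("scene",201.3,180.3,z))
E
```

```text
bush in tool: x,y -2.9 -0.7 tilt -0.020 0.014 res [ 0.9  0.2 -0.1 -0.4 -0.2 -0.4  0.   0.1  0.9  1.1  1.1  1.4  0.  -0.9]
axis world [-0.02  -0.006 -1.   ]
top world [479.6  48.3 297.2] bottom world [478.   47.8 217.2]
165 [ 498.14997041 -197.22779393  165.        ]
170 [ 502.25868874 -194.25899439  170.        ]
172 [ 503.90217608 -193.07147457  172.        ]
```

Blue is gripped nearly upright, with its bottom 227 mm ahead of the TCP. Yellow's top is measured at about (503,-193,171). Carrying blue over.

```bash
python3 -m jog '[[[25,42,0,0],[55,92,0,0],[85,142,0,0],[112,187,0,0],[125,207,0,0]]]';  python3 -m jog '[[[0,0,0,0],[0,0,0,0],[0,0,0,0],[0,0,0,0],[0,0,0,0]]]'
python3 - <<'E'
from h import *
delta(503,-192.5,440)
im,d=arm.get_image("wrist");cv2.imwrite("pics/w10.png",im)
sc,_=arm.get_image("scene");tp,_=arm.get_image("top")
cv2.imwrite("pics/s10.png",np.hstack([cv2.resize(im[150:420,220:420],None,fx=2,fy=2),cv2.resize(sc[85:287,135:285],(400,540))]))
fitbush(im,np.array([318.3,354.3]),147.3,(100,110,25),(125,255,255))
E
```

```text
clock: 15.12
position: [506.8, -196.2, 444.7]
ee_rot: [0.976, -0.218, 0.002, 0.001]
contact_force: [0.3, 0.0, -0.9]
gripper_width: 32.0
clock: 15.75
position: [506.8, -195.6, 444.8]
ee_rot: [0.976, -0.218, 0.002, 0.0]
contact_force: [-0.7, -0.2, -1.5]
gripper_width: 31.9
t 15.75 pos [ 506.8 -195.6  444.8] F [-0.7 -0.2 -1.5] w 31.9 zax [ 0.004 -0.002 -1.   ] yax [-0.425 -0.905  0.   ]
tool delta [-4.8 -1.2  4.8]
bush in tool: x,y -2.9 -0.7 tilt -0.016 0.013 res [ 1.3  0.6 -0.1 -0.9 -0.8 -0.4  0.3  0.3  1.2  1.1  1.1  1.4  0.  -0.9]
axis world [-0.016 -0.007 -1.   ]
top world [ 505.  -194.4  297.4] bottom world [ 503.7 -195.   217.4]
```

View pics/s10.png

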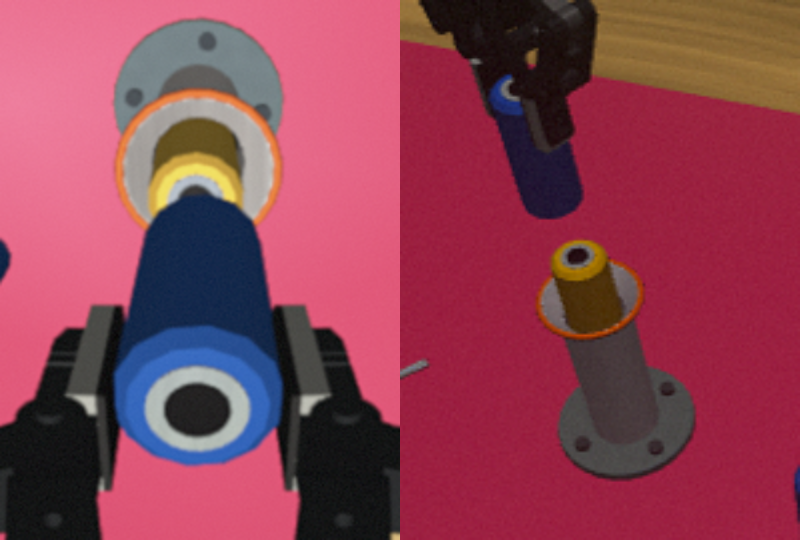

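Shift 1.5 mm along tool -y and lower to just above yellow.

```bash
python3 -m jog '[[[-0.7,-1.5,8,0],[-0.7,-1.5,18,0],[-0.7,-1.5,28,0],[-0.7,-1.5,34,0],[-0.7,-1.5,34,0]]]'
python3 - <<'E'
from h import *
delta(503,-192.5,400)
im,d=arm.get_image("wrist");cv2.imwrite("pics/w11.png",im)
sc,_=arm.get_image("scene")
cv2.imwrite("pics/s11.png",np.hstack([cv2.resize(im[150:420,220:420],None,fx=2,fy=2),cv2.resize(sc[85:287,135:285],(400,540))]))
E
```

```text
clock: 16.52
position: [506.9, -194.4, 410.0]
ee_rot: [0.976, -0.218, 0.001, 0.001]
contact_force: [-0.4, 0.1, -0.7]
gripper_width: 32.2
t 16.52 pos [ 506.9 -194.4  410. ] F [-0.4  0.1 -0.7] w 32.2 zax [ 0.002 -0.002 -1.   ] yax [-0.426 -0.905  0.001]
tool delta [-4.3 -0.1 10. ]
```

View pics/s11.png

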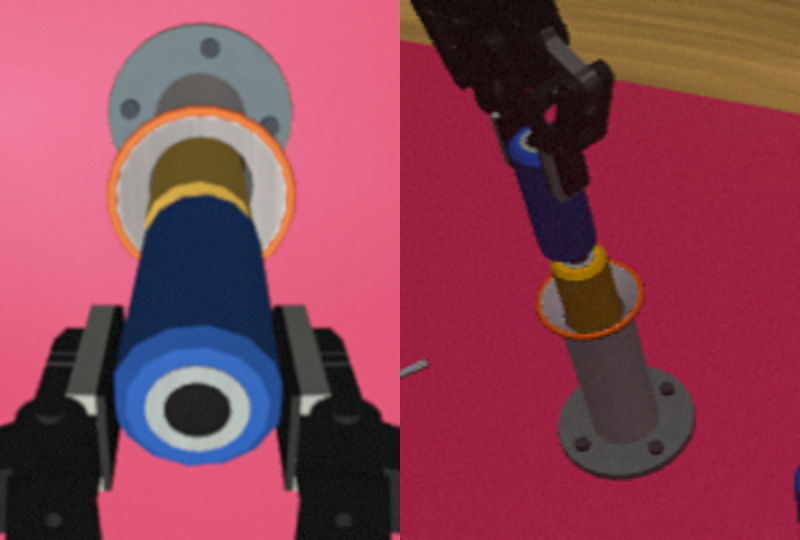

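Blue is aligned above yellow in both views. Pressing down gradually and watching the force.

```bash
python3 -m jog '[[[0,0,4,0],[0,0,8,0],[0,0,11,0],[0,0,14,0],[0,0,16,0]]]'; python3 -m jog '[[[0,0,4,0],[0,0,8,0],[0,0,12,0],[0,0,16,0],[0,0,18,0]]]'
python3 - <<'E'
from h import *
delta(503,-192.5,327)
im,d=arm.get_image("wrist")
sc,_=arm.get_image("scene")
cv2.imwrite("pics/s12.png",np.hstack([cv2.resize(im[150:420,220:420],None,fx=2,fy=2),cv2.resize(sc[85:287,135:285],(400,540))]))
E
```

```text
clock: 17.25
position: [507.3, -194.5, 395.7]
ee_rot: [0.976, -0.218, 0.003, 0.001]
contact_force: [-1.0, 1.0, 2.3]
gripper_width: 31.6
clock: 17.88
position: [507.4, -194.6, 377.3]
ee_rot: [0.976, -0.218, 0.003, 0.001]
contact_force: [-0.4, 0.4, 4.4]
gripper_width: 32.0
t 17.88 pos [ 507.4 -194.6  377.3] F [-0.4  0.4  4.4] w 32.0 zax [ 0.005 -0.003 -1.   ] yax [-0.426 -0.905  0.   ]
tool delta [-5.2  0.  50.3]
```

View pics/s12.png

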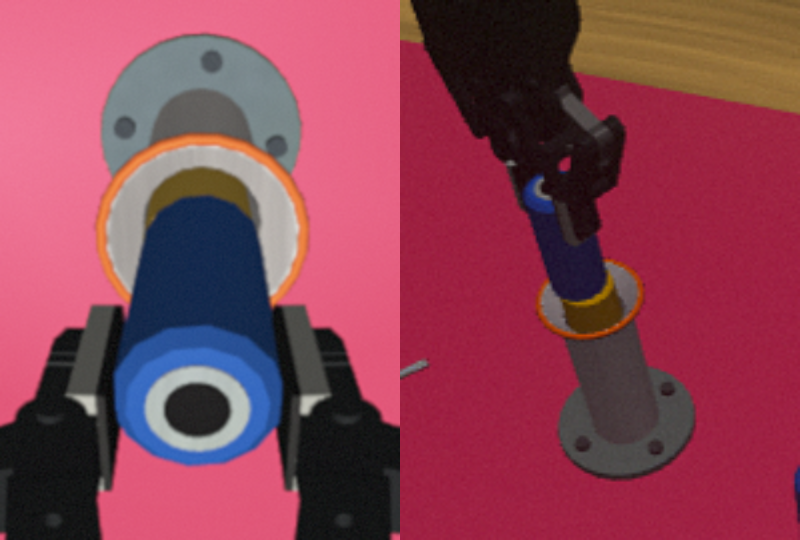

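The stack is sinking and blue has stayed on yellow. Pressing on.

```bash
python3 -m jog '[[[0,0,4,0],[0,0,8,0],[0,0,12,0],[0,0,16,0],[0,0,18,0]]]'; python3 -m jog '[[[0,0,4,0],[0,0,8,0],[0,0,12,0],[0,0,16,0],[0,0,18,0]]]'
```

```text
clock: 18.6
position: [507.4, -194.6, 358.8]
ee_rot: [0.976, -0.218, 0.002, 0.001]
contact_force: [1.2, 1.4, 3.5]
gripper_width: 32.1
clock: 19.23
position: [507.4, -194.6, 345.1]
ee_rot: [0.976, -0.217, 0.003, 0.002]
contact_force: [-9.2, 6.3, 30.9]
gripper_width: 32.1
```

Force has risen to 31 N with a lateral push of (-9,+6): blue's chamfer is catching on the edge of the bore. I'll look first.

```bash
python3 - <<'E'
from h import *
delta(503,-192.5,327)
im,d=arm.get_image("wrist");cv2.imwrite("pics/w13.png",im)
sc,_=arm.get_image("scene")
cv2.imwrite("pics/s13.png",np.hstack([cv2.resize(im[150:420,220:420],None,fx=2,fy=2),cv2.resize(sc[85:287,135:285],(400,540))]))
E
```

```text
t 19.23 pos [ 507.4 -194.6  345.1] F [-9.2  6.3 30.9] w 32.1 zax [ 0.005 -0.005 -1.   ] yax [-0.424 -0.906  0.002]
tool delta [-5.  -0.1 18.1]
```

View pics/s13.png

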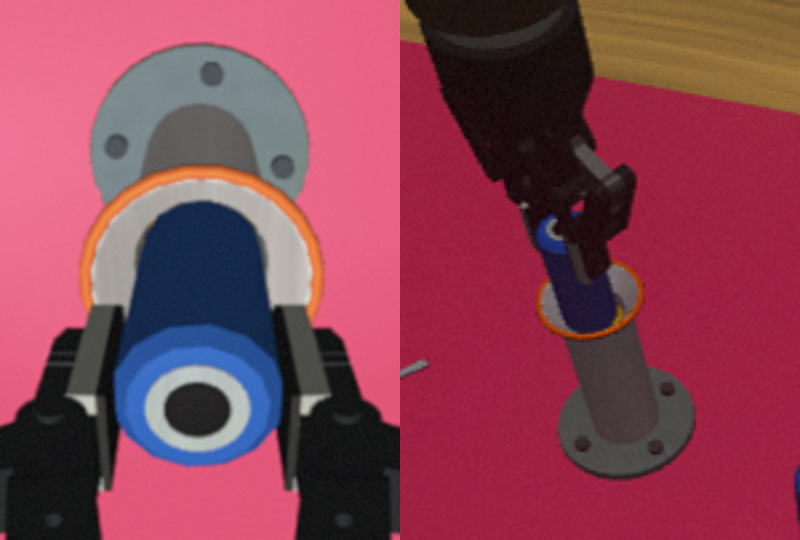

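The scene view shows a yellow sliver at (618,310), on the robot/left side of blue. That agrees with the force: blue must go about 2 mm toward tool -x. I'll back up slightly, shift and press.

```bash
python3 -m jog '[[[0,0,-3,0],[-2,-0.3,-3,0],[-2,-0.3,-3,0],[-2,-0.3,0,0],[-2,-0.3,2,0]]]'; python3 -m jog '[[[0,0,1,0],[0,0,2,0],[0,0,3,0],[0,0,3,0],[0,0,3,0]]]'
```

```text
clock: 19.95
position: [505.6, -193.5, 343.4]
ee_rot: [0.976, -0.217, 0.003, 0.002]
contact_force: [-2.0, 0.4, 5.6]
gripper_width: 32.1
clock: 20.58
position: [505.6, -193.5, 340.5]
ee_rot: [0.976, -0.217, 0.003, 0.002]
contact_force: [-2.1, 0.9, 5.1]
gripper_width: 32.2
```

Freed, and the force is back to 5 N. Continuing to the bottom.

```bash
python3 -m jog '[[[0,0,2,0],[0,0,4,0],[0,0,6,0],[0,0,8,0],[0,0,8,0]]]'; python3 -m jog '[[[0,0,1,0],[0,0,2,0],[0,0,3,0],[0,0,4,0],[0,0,4,0]]]'
python3 - <<'E'
from h import *
delta(503,-192.5,327)
im,d=arm.get_image("wrist");cv2.imwrite("pics/w14.png",im)
sc,_=arm.get_image("scene")
cv2.imwrite("pics/s14.png",np.hstack([cv2.resize(im[150:420,220:420],None,fx=2,fy=2),cv2.resize(sc[85:287,135:285],(400,540))]))
E
```

```text
clock: 21.2
position: [505.5, -193.5, 332.4]
ee_rot: [0.976, -0.217, 0.003, 0.002]
contact_force: [-1.6, 0.5, 3.6]
gripper_width: 31.9
clock: 21.82
position: [505.5, -193.6, 328.4]
ee_rot: [0.976, -0.217, 0.003, 0.002]
contact_force: [-2.8, 1.1, 4.3]
gripper_width: 32.0
t 21.82 pos [ 505.5 -193.6  328.4] F [-2.8  1.1  4.3] w 32.0 zax [ 0.005 -0.004 -1.   ] yax [-0.424 -0.906  0.002]
tool delta [-2.7  0.1  1.4]
```

View pics/s14.png

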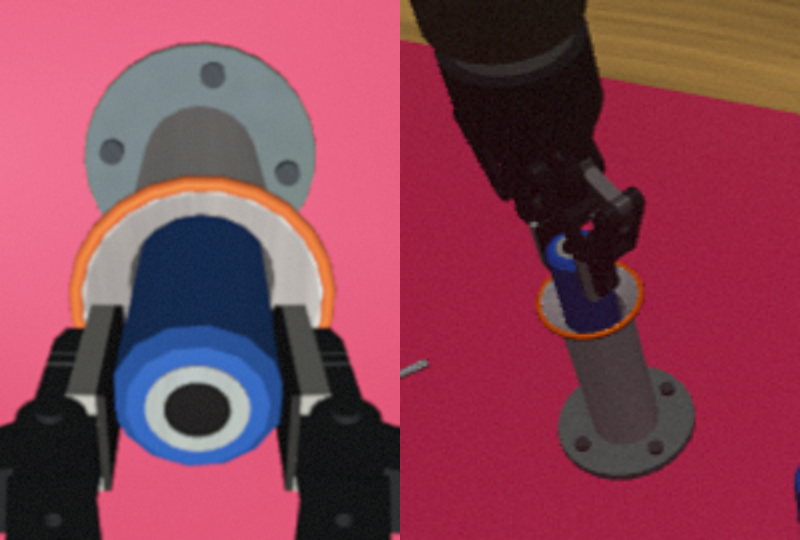

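Still sliding at 4 N and not yet bottomed. Continuing in small steps until the force rises.

```bash
python3 -m jog '[[[0,0,1,0],[0,0,2,0],[0,0,3,0],[0,0,3,0],[0,0,3,0]]]'; python3 -m jog '[[[0,0,1,0],[0,0,2,0],[0,0,3,0],[0,0,3,0],[0,0,3,0]]]'
```

```text
clock: 22.55
position: [505.5, -193.6, 327.3]
ee_rot: [0.976, -0.217, 0.003, 0.002]
contact_force: [-4.5, 3.5, 14.4]
gripper_width: 32.2
clock: 23.18
position: [505.5, -193.5, 327.2]
ee_rot: [0.976, -0.217, 0.004, 0.002]
contact_force: [-5.6, 3.8, 18.9]
gripper_width: 31.9
```

Stopped dead at TCP 327.2, against a predicted 327.3 for fully home. One firmer press to confirm, then release.

```bash
python3 -m jog '[[[0,0,2,0],[0,0,4,0],[0,0,6,0],[0,0,6,0],[0,0,6,0]]]'; python3 -m jog '[[[0,0,0,0],[0,0,0,0],[0,0,0,0],[0,0,0,0],[0,0,0,0]]]' 75; python3 -m jog '[[[0,0,-20,0],[0,0,-50,0],[0,0,-80,0],[0,0,-95,0],[0,0,-95,0]]]'
python3 - <<'E'
from h import *
delta(503,-192.5,327)
im,d=arm.get_image("wrist");cv2.imwrite("pics/w15.png",im)
sc,_=arm.get_image("scene");cv2.imwrite("pics/sc15.png",sc)
cv2.imwrite("pics/s15.png",np.hstack([cv2.resize(im[150:420,220:420],None,fx=2,fy=2),cv2.resize(sc[85:287,135:285],(400,540))]))
E
```

```text
clock: 23.8
position: [505.4, -193.7, 326.9]
ee_rot: [0.976, -0.216, 0.006, 0.003]
contact_force: [-11.1, 6.3, 29.4]
gripper_width: 31.9
clock: 24.42
position: [505.5, -193.7, 326.4]
ee_rot: [0.976, -0.216, 0.005, 0.003]
contact_force: [0.3, 0.1, 0.8]
gripper_width: 75.1
clock: 25.05
position: [504.7, -192.8, 421.9]
ee_rot: [0.976, -0.216, 0.006, 0.003]
contact_force: [-0.0, -0.5, -1.0]
gripper_width: 75.2
t 25.05 pos [ 504.7 -192.8  421.9] F [-0.  -0.5 -1. ] w 75.2 zax [ 0.01  -0.009 -1.   ] yax [-0.421 -0.907  0.003]
tool delta [-2.9  0.1 94.8]
```

View pics/s15.png

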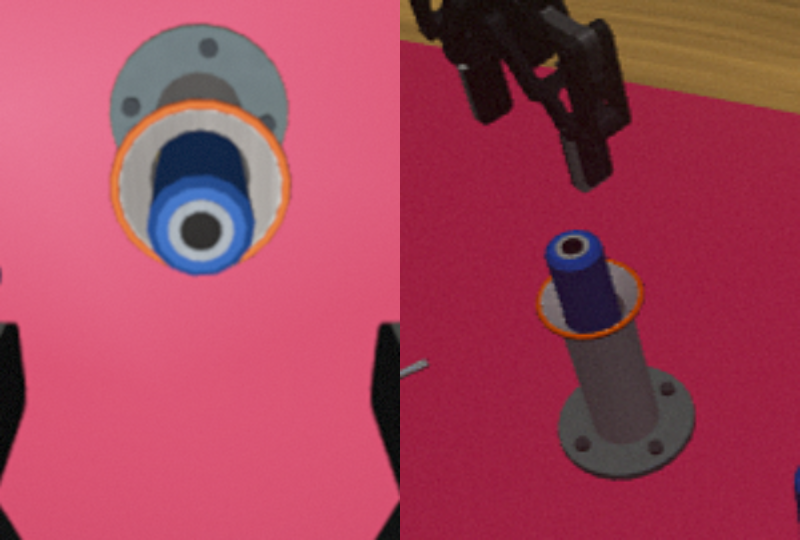

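Measuring the height of blue's top from the two views; 180 mm is expected when fully home.

```bash
python3 - <<'E'
from h import *
for z in(170,175,180,185,190): print(z,onz("scene",199.2,176.4,z).round(1),wonz(320.3,264.8,z).round(1))
tp,_=arm.get_image("top");cv2.imwrite("pics/t16.png",cv2.resize(tp[220:310,390:490],None,fx=5,fy=5,interpolation=cv2.INTER_CUBIC))
E
```

```text
170 [ 495.3 -201.   170. ] [ 499.2 -192.   170. ]
175 [ 499.4 -198.   175. ] [ 501.  -192.8  175. ]
180 [ 503.6 -195.   180. ] [ 502.8 -193.6  180. ]
185 [ 507.8 -191.9  185. ] [ 504.6 -194.4  185. ]
190 [ 511.9 -188.9  190. ] [ 506.4 -195.2  190. ]
```

View pics/t16.png

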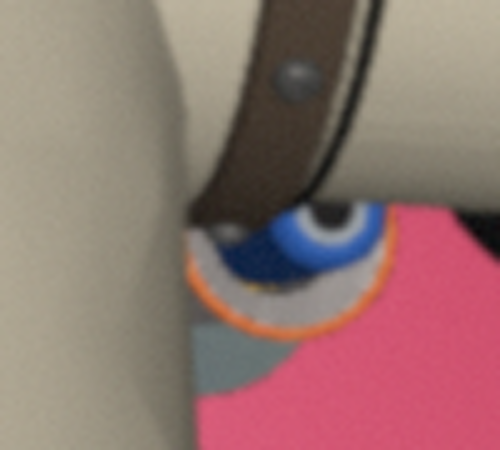

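The two rays meet at z ≈ 181 mm, near (503.5,-194). That is fully home, on the tube's axis and upright. The top view is mostly blocked by the arm but shows blue in the mouth. Handing in.

```bash
python3 - <<'E'
from bench import arm
print(arm.job_done(), arm.read_state()["clock"])
E
```

```text
the job is handed in; nothing more can be done
the job is handed in; nothing more can be done
```

The magazine is loaded: yellow is in the tube with blue on top. I pressed the stack to the bottom, let go, and handed the job in at about 25 s.

- **Yellow:** I stood it on the piston with its centre about 3 mm below the rim and let go before fetching blue. It sat tilted about 0.05 rad in the grip but stood in the tube once released.
- **Blue:** I took the one farthest to the robot's left (y = +45; the other two were at about -30). On the way down it caught once on the edge of the bore, at 31 N. I backed up, shifted it 2 mm, and it slid home at about 5 N.
- **Fully home:** The tool stopped at 327.2 mm, against 327.3 predicted, and a firmer press at 29 N moved it only about 0.3 mm more.
- **Final check:** The scene and wrist views put blue's top at about 181 mm (180 expected), about 1–2 mm off the tube's axis. It looked upright by eye. The gripper was open and about 95 mm clear.
- **Not directly checked:** I could not see the piston or yellow at the end, so their depth is inferred from blue's height and the hard stop. The last top view was mostly blocked by the arm. No check disagreed beyond 1–3 mm.

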